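Lay out the hub repair kit on the parts pads

ROBOT

A 6-joint arm with a two-finger parallel gripper is mounted at the origin on a cart in front of the work surface, level with it; the furniture and walls round the work are solid. World frame = base frame: x ahead of the robot, y to its left, z up, the work surface at z = 0. Lengths are in m, angles in rad, forces in N, time in s.
With the tool pointing down it reaches from about 0.4 to 0.825 m from the base axis. Payload 7 kg.
Tool frame: the origin (TCP) lies between the finger pads; the fingertips stand 8 mm ahead of it and the grasp point (between the pads) lies 11 mm behind it (arm.finger_overhang is the distance from the TCP to the fingertips, in m); z points along the fingers, y is the line along which they close (so a half turn about z gives the same grasp; the last joint's range is limited). The gripper opens to 88 mm and grips with 3 to 60 N. Pads are 19 mm wide; open, the fingers measure 130 mm over their backs; the gripper's body (78 mm by 193 mm) begins 47 mm behind the grasp point.
Start: joints at [-0.995, 0.359, 0.012, 0, -1.224, -0.288], TCP at [0.192, -0.647, 0.235] pointing down, gripper open.
Joint ranges: [-3.07, 3.07], [-1.43, 2.12], [-1.02, 1.25], [-3.03, 1.67], [-3.05, -0], [-3.03, 3.03]. Speed limits (rad/s): [2.39, 2.39, 3.01, 3.14, 3.14, 3.14].

INTERFACE

Orientations are given as [roll, pitch, yaw] about the fixed x, y, z axes, in that order (R = Rz(yaw) Ry(pitch) Rx(roll)).
In Python, from station import arm gives the robot as it stands.
- The arm moves only by the tool move_arm, never from a script. Its argument "rows" is text: rows parted by semicolons, each of 7 numbers parted by spaces: the turn, a rotation vector about the tool's x, y, z in degrees, then the shift along the tool's x, y, z in m, then the finger opening in m, from 0 to 0.0876. A call has 1 to 8 rows; each row shifts and turns the commanded pose from where the row before left it, along the tool's axes as they then stand; what a row does not reach is not made up. A row lasts 1/8 s, in which the tool goes at most 62.5 mm and 10.7 degrees, less where a joint would pass 70% of its speed; a pose out of reach is approached as far as the arm can. A call is refused whole if a number of a shift passes 0.0625 or a number of a turn 10.7, either way. A call with a gripper value outside its range is refused whole. The fingers move at their own pace and stop on an object; "squeeze" is the grip in N (left out, the last holds). Time passes only in rows, so rows that do not move let the fingers close. It gives the time, the measured TCP pose, the force, the opening and the grip force at its end, in the units of the state.
- arm.get_state(): the state, without advancing time (a new reading comes with each control period).
- arm.grab_frame(name): name is "side" or "top" or "wrist"; returns (picture, depth): 420x560x3 uint8, blue, green, red; 420x560 float32, m along the optical axis (not along the pixel's ray), 0 where there is no reading.
- arm.camera_model(name): a dict with "mtx" (3x3 intrinsics, pixels), "camera_from_world" (4x4, takes a point from world to camera coordinates); the wrist camera has in their place "mount" (4x4, takes a point from camera to tool coordinates, whose origin is the TCP and whose axes are the flange's). Camera axes: x right, y down, z forward; pixel columns grow to the right and rows downward; lengths in m; the calibration is good to about 2 mm. A picture is of the moment at which its call begins: read the wrist's pose just before it. camera_model takes no time and is no camera call.
- arm.job_done(): hands the job in; it is judged then, once.
The state is a dict: "t": time; "q": joint angles; "qd": joint speeds; "joint_efforts": joint torques, N m; "eef_pos": TCP position; "ee_rot": TCP orientation; "force": force on the tool from outside, world axes, zero at the start; "moment": the same for the moment, N m; "width": finger opening in m; "gripper_force": force on a finger pad.
Only numpy, scipy, OpenCV 4.12 (cv2) and the standard library are available. Lean on these libraries where they do the work, as an engineer would, in place of code of your own. Each camera call takes 0.05 s, during which the arm holds its last target. There are 200 camera calls.

TASK

Lay out the kit for the hub repair on the row of three rubber parts pads: stand the blue carton on the pad next to the flange that lies at one end of the row and lay the small bearing from the front of the bench flat on top of it, centred; stand the tape measure upright on the pad next to the yellow carton at the other end, and lay the bright silver bolt on the middle pad, between them. Carton, tape measure and bolt each go in the centre of their pad, lengthways front to back like the pad. The flange, the yellow carton and the dark bolt stay where they are.

Things in the scene. Friction and masses are not known exactly. Their poses are not given: they have to be found in the camera images.
- blue_carton_centre (a point): blue printed carton, 60 wide x 85 long x 60 mm high, closed, about 0.4 kg; point at its centre, 30 mm above its underside; z up, y along its 85 mm length
- bearing_centre (a point): small steel ball bearing ring lying flat near the front edge of the bench (a larger one at the back is not meant), 62 mm across, 16 mm thick; point at its centre, half-way up; z is its axis
- silver_bolt_centre (a point): bright silver hex bolt lying down, 85 mm long over all, head 25 mm wide x 23 mm high; the point is half-way along it, 11.5 mm up; y runs along its length
- tape_centre (a point): yellow tape measure with black sides standing upright on its narrow edge, 36 wide x 66 mm high; the case is 70 mm long and a small metal hook sticks out 12 mm beyond it at the +y end; point at the centre of the case, 33 mm up; z up, y along its length
- pad_left: black rubber parts pad with a thin yellow border line, 104 mm front to back (its x axis, pointing away from the robot) x 76 mm across (y) x 4 mm thick, fixed to the bench; origin at the centre of its underside, z up; the left-hand one, as the robot sees it, of the row of three
- pad_mid: black rubber parts pad with a thin yellow border line, 104 mm front to back (its x axis, pointing away from the robot) x 76 mm across (y) x 4 mm thick, fixed to the bench; origin at the centre of its underside, z up; the middle one of the row of three
- pad_right: black rubber parts pad with a thin yellow border line, 104 mm front to back (its x axis, pointing away from the robot) x 76 mm across (y) x 4 mm thick, fixed to the bench; origin at the centre of its underside, z up; the right-hand one, as the robot sees it, of the row of three
- flange: grey steel flange lying flat, a round plate 110 mm across with a raised hub, 30 mm high in all, standing on the bench at one end of the row of pads (about 0.12 m beyond the centre of the end pad), sometimes left, sometimes right; not to be moved; origin at the centre of its underside
- yellow_carton: yellow printed carton, 70 wide x 100 long x 45 mm high, standing on the bench at the other end of the row of pads; not to be moved; origin at the centre of its underside
- black_bolt: dark, blackened hex bolt, 68 mm long x 22 mm x 20 mm high, lying among the kit; not part of it and to be left alone; origin at the centre of its underside, y along its length
Not all that is in view belongs to the job. There is more than one size of the part that bears bearing_centre; the job needs the smaller.

How it is judged:
By the outcome, as a careful person would: the job done as asked, in the order asked, and still so for the second after the job is handed in, with the robot touching nothing.
It also fails if it takes over 125 s, if anything falls off the work surface, if the arm or the gripper's body presses on something with over 40 N, if the wrist force passes 120 N, or if a joint passes its speed limit or range.

## Working session

There is one attempt and no reset: what is moved stays moved. The work goes in short steps, Python scripts to look and compute and a tool call to move; the robot and the scene stay as the last step left them, time stands still between calls to the robot, and variables do not carry over. Pictures are saved under pics/ and viewed, at most 17 in all, crops included, and the job is handed in when it is done.

Besides the shell and the picture viewer there is one more tool, called as name(argument=value, ...) on one line, values as JSON. move_arm: Moves the arm, as the interface text tells. Its arguments: {"type":"object","properties":{"rows":{"type":"string"},"squeeze":{"type":"number"}},"required":["rows"]}

```bash
ls; mkdir -p pics; cat > h.py <<'E'
import numpy as np, cv2
from station import arm
from scipy.spatial.transform import Rotation as R
def cam(n,st=None):
    m=arm.camera_model(n); K=np.array(m["mtx"])
    if n=="wrist":
        st=st or arm.get_state(); T=np.eye(4)
        T[:3,:3]=R.from_euler('xyz',st["ee_rot"]).as_matrix(); T[:3,3]=st["eef_pos"]
        W=T@np.array(m["mount"])
    else: W=np.linalg.inv(np.array(m["camera_from_world"]))
    return K,W
def cloud(n):
    K,W=cam(n); im,d=arm.grab_frame(n)
    v,u=np.mgrid[:d.shape[0],:d.shape[1]]
    P=np.stack([(u-K[0,2])/K[0,0]*d,(v-K[1,2])/K[1,1]*d,d],-1)@W[:3,:3].T+W[:3,3]
    P[d==0]=np.nan
    return im,d,P
E
python3 - <<'E'
from h import *
print(arm.get_state())
for n in("top","side"):
    im,d,P=cloud(n); np.savez(f"{n}.npz",im=im,d=d,P=P); cv2.imwrite(f"pics/{n}.png",cv2.resize(im,(800,600)))
    print(n,cam(n)[1].round(3).tolist(), cam(n)[0].tolist())
print(arm.camera_model("wrist"))
E
```

```text
pics
{'t': 0.0, 'q': array([-9.94896236e-01,  3.59424852e-01,  1.10550939e-02, -3.30664021e-04,
       -1.22409875e+00, -2.88096699e-01]), 'qd': array([-7.89143069e-05,  1.75107066e-04, -1.18113669e-03, -7.61379091e-04,
       -2.70719666e-04,  6.78055772e-04]), 'joint_efforts': array([-3.29181212e-04, -5.82721174e+01,  2.93075484e+01,  6.99774876e+00,
        7.04835678e-03, -1.70997755e-04]), 'eef_pos': array([ 0.19142822, -0.64679169,  0.2336    ]), 'ee_rot': array([ 3.13990107e+00, -1.77124966e-04, -2.85390173e+00]), 'force': array([ 0.81137621, -0.29620838, -0.11628404]), 'moment': array([0.00385669, 0.0398775 , 0.01358362]), 'gripper_force': 0.0, 'width': 0.08782720113331054}
top [[-0.023, -0.986, 0.163, 0.391], [-1.0, 0.021, -0.009, 0.014], [0.005, -0.163, -0.987, 1.25], [0.0, 0.0, 0.0, 1.0]] [[535.2395577626655, 0.0, 275.20976943219347], [0.0, 535.2395577626655, 211.89686238956028], [0.0, 0.0, 1.0]]
side [[0.97, -0.178, 0.169, 0.328], [-0.244, -0.636, 0.732, -1.147], [-0.023, -0.751, -0.66, 1.076], [0.0, 0.0, 0.0, 1.0]] [[536.2860623394325, 0.0, 284.8380821655374], [0.0, 536.2860623394325, 211.88847734056785], [0.0, 0.0, 1.0]]
{'mtx': array([[364.1143615 ,   0.        , 278.85493536],
       [  0.        , 364.1143615 , 209.01475579],
       [  0.        ,   0.        ,   1.        ]]), 'mount': array([[ 3.06137929e-04, -9.65427250e-01, -2.60672458e-01,
         7.16494941e-02],
       [ 9.99996720e-01, -3.67341781e-04,  2.53490029e-03,
        -5.27853872e-04],
       [-2.54301771e-03, -2.60672379e-01,  9.65423971e-01,
        -1.50777507e-01],
       [ 0.00000000e+00,  0.00000000e+00,  0.00000000e+00,
         1.00000000e+00]])}
```

View pics/top.png

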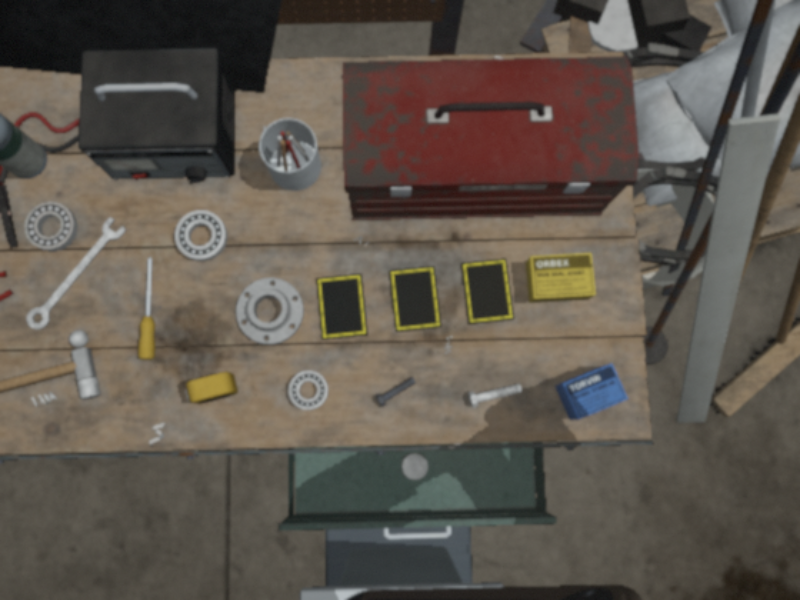

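View pics/side.png

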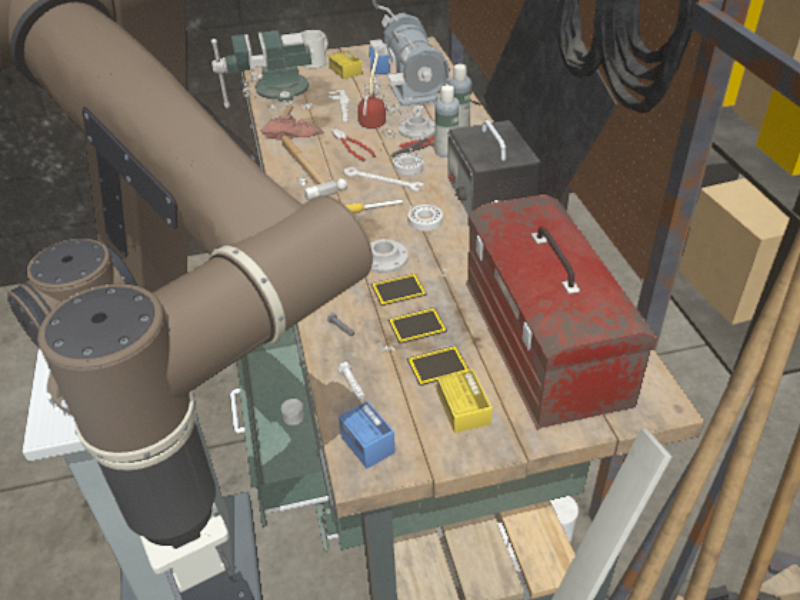

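Top view (800×600 px). The flange (269,310) is at the left end of the row and the yellow carton (562,277) at the right. Pads are at (342,306), (415,298) and (487,291).

Candidates:
- **Bearings:** small one at (307,390) at the front, which I choose. The larger ones at (200,235) and (50,225) are not wanted.
- **Bolts:** silver at (495,395), chosen. The dark one at (395,390) is left alone.
- **Cartons:** blue at (592,390), chosen. The yellow one at (562,277) is left alone.
- **Tape:** the yellow block at (210,387). The yellow screwdriver handle at (147,338) is not it.

```bash
cat > seg.py <<'E'
from h import *
def rects(P,im,boxes,hmin):
    for k,(u0,v0,u1,v1,z0) in boxes.items():
        s=np.s_[v0:v1,u0:u1]; Q=P[s].reshape(-1,3); m=Q[:,2]>z0
        q=Q[m]; 
        top=np.nanpercentile(q[:,2],95)
        (c,wh,a)=cv2.minAreaRect((q[:,:2]*1000).astype(np.float32))
        print(k,len(q),"top",round(top,4),"c",np.round(c,1),"wh",np.round(wh,1),"a",round(a,1),"mean",(q[:,:2].mean(0)*1000).round(1),"zbg",np.nanmedian(Q[~m][:,2]).round(4))
if __name__=="__main__":
    D=np.load("top.npz"); im,P=D["im"],D["P"]
    b=dict(blue=(540,355,640,430,.045),bear=(280,362,335,415,.008),dark=(365,365,420,412,.008),silver=(455,372,530,412,.008),tape=(175,362,245,412,.045),flange=(225,270,308,350,.007),yc=(520,245,605,308,.035))
    b={k:tuple(int(x*.7) for x in v[:4])+(v[4],) for k,v in b.items()}
    rects(P,im,b,0)
    # pads: yellow border
    hsv=cv2.cvtColor(im,cv2.COLOR_BGR2HSV)
    for k,(u,v) in dict(left=(342,306),mid=(415,298),right=(487,291)).items():
        u=int(u*.7);v=int(v*.7); m=np.zeros(im.shape[:2],bool); s=np.s_[v-25:v+25,u-23:u+23]
        h=hsv[s]; mm=((h[...,0]>22)&(h[...,0]<35)&(h[...,1]>150)&(h[...,2]>100)) 
        q=P[s][mm]; (c,wh,a)=cv2.minAreaRect((q[:,:2]*1000).astype(np.float32)); print(k,len(q),np.round(c,1),np.round(wh,1),round(a,1),np.nanmedian(q[:,2]))
    cr=[cv2.resize(im[int((v-30)*.7):int((v+30)*.7),int((u-40)*.7):int((u+40)*.7)],(400,300),interpolation=cv2.INTER_CUBIC) for u,v in((592,390),(307,390),(210,387),(490,393))]
    cv2.imwrite("pics/cr.png",np.vstack([np.hstack(cr[:2]),np.hstack(cr[2:])]))
E
python3 seg.py
```

```text
blue 1097 top 0.0663 c [ 443.4 -306.1] wh [60.6 86.4] a 20.7 mean [ 443.1 -304.5] zbg 0.0019
bear 460 top 0.0207 c [457.4 146.4] wh [61.8 74.8] a 11.6 mean [458.  142.2] zbg 0.0014
dark 171 top 0.023 c [450.7   5.8] wh [38.3 75.6] a 49.4 mean [452.6   4.1] zbg 0.0014
silver 256 top 0.0254 c [ 452.2 -160.5] wh [91.  55.4] a 88.9 mean [ 444.9 -154.4] zbg 0.0016
tape 519 top 0.0699 c [463.2 290.4] wh [35.2 70.6] a 13.7 mean [462.9 288.3] zbg 0.0015
flange 1393 top 0.0332 c [596.7 215. ] wh [128.1 126.7] a 5.1 mean [587.5 204.3] zbg 0.0011
yc 1355 top 0.0513 c [ 630.4 -270.2] wh [ 71.6 101.5] a 1.4 mean [ 629.1 -269.3] zbg 0.0021
left 255 [593.6  88.6] [98.1 70. ] 4.4 0.006385969443969741
mid 233 [604.3 -32.2] [98.6 69.8] 5.9 0.005705600928929688
right 225 [ 614.1 -153. ] [98.6 68.9] 6.9 0.0056993864091817725
```

View pics/cr.png

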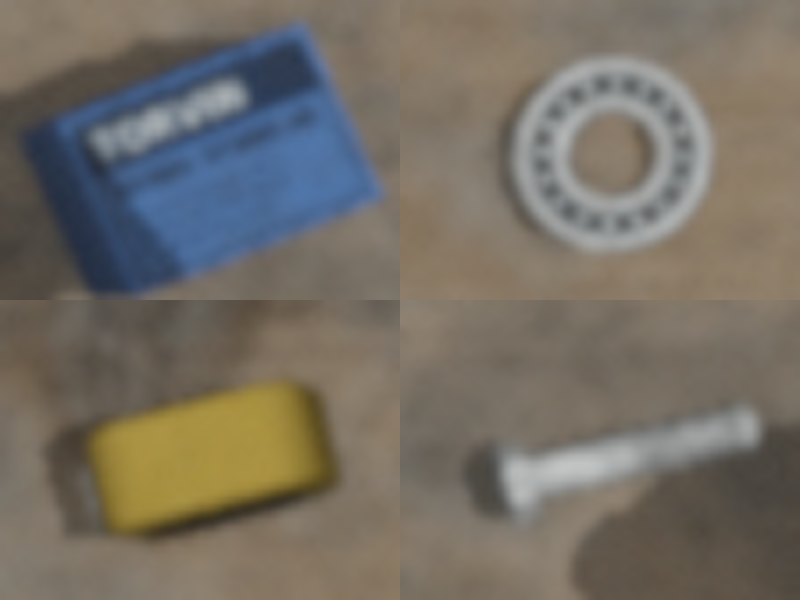

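The crops confirm all four choices: the blue TORVIN carton, the small bearing, the yellow tape with its hook on the left end, and the silver bolt with its head on the left. Next I turn the tool into line with the carton.

```bash
cat > go.py <<'E'
# usage: go.py x y z yaw_deg [lean_deg] : turn still needed (tool rotvec, deg), then shift in target tool axes
import sys
from h import *
def to(x,y,z,yaw,lean=0):
    s=arm.get_state(); A=R.from_euler('xyz',s["ee_rot"])
    B=R.from_euler('z',yaw,degrees=True)*R.from_euler('x',180,degrees=True)*R.from_euler('y',lean,degrees=True)
    rv=(A.inv()*B).as_rotvec(degrees=True)
    d=np.array([x,y,z])-s["eef_pos"]
    print("t",round(s["t"],2),"pos",s["eef_pos"].round(4),"q",s["q"].round(2),"F",s["force"].round(1),"w",round(s["width"],4))
    print("turn",rv.round(1),"shift(after turn)",B.inv().apply(d).round(4),"shift(now)",A.inv().apply(d).round(4))
if __name__=="__main__": to(*map(float,sys.argv[1:]))
E
python3 go.py .4434 -.3061 .25 110.7
```

```text
t 0.1 pos [ 0.1914 -0.6468  0.2337] q [-0.99  0.36  0.01 -0.   -1.22 -0.29] F [ 0.3  0.1 -0.1] w 0.0875
turn [ 0.1 -0.1 85.8] shift(after turn) [ 0.2297  0.3561 -0.0163] shift(now) [-0.3383  0.2553 -0.0159]
```

move_arm(rows="0 0 10.7 0 0 0 0.0876;0 0 10.7 0 0 0 0.0876;0 0 10.7 0 0 0 0.0876;0 0 10.7 0 0 0 0.0876;0 0 10.7 0 0 0 0.0876;0 0 10.7 0 0 0 0.0876;0 0 10.7 0 0 0 0.0876;0 0 10.7 0 0 0 0.0876", squeeze=30)

```text
t: 1.1
eef_pos: [0.1915, -0.6469, 0.234]
ee_rot: [-3.142, -0.001, 1.929]
force: [0.1, 0.1, -0.2]
width: 0.0877
gripper_force: 0.0
```

```bash
python3 go.py .4434 -.3061 .25 110.7
```

```text
t 1.1 pos [ 0.1915 -0.6469  0.234 ] q [-0.99  0.36  0.01 -0.   -1.22 -1.79] F [ 0.1  0.1 -0.2] w 0.0877
turn [-0.  -0.1 -0.2] shift(after turn) [ 0.2298  0.3562 -0.016 ] shift(now) [ 0.2309  0.3555 -0.0158]
```

move_arm(rows="0 0 0 0.029 0.0445 -0.002 0.0876;0 0 0 0.029 0.0445 -0.002 0.0876;0 0 0 0.029 0.0445 -0.002 0.0876;0 0 0 0.029 0.0445 -0.002 0.0876;0 0 0 0.029 0.0445 -0.002 0.0876;0 0 0 0.029 0.0445 -0.002 0.0876;0 0 0 0.029 0.0445 -0.002 0.0876;0 0 0 0.027 0.044 -0.002 0.0876")

```text
t: 2.1
eef_pos: [0.4423, -0.3039, 0.2505]
ee_rot: [-3.142, -0.0, 1.936]
force: [0.9, -1.0, -0.4]
width: 0.0874
gripper_force: 0.0
```

```bash
python3 - <<'E'
from h import *
s=arm.get_state(); im,d,P=cloud("wrist"); np.savez("w1.npz",im=im,P=P); cv2.imwrite("pics/w1.png",im); print(s["eef_pos"],s["t"])
z=P[...,2]; m=(z>.045)&(z<.08)
n,l,st,c=cv2.connectedComponentsWithStats(m.astype(np.uint8))
for i in range(1,n):
    if st[i,4]>500:
        q=P[l==i]; print(st[i],np.median(q[:,2]),cv2.minAreaRect((q[:,:2]*1000).astype(np.float32)))
print("bench",np.nanmedian(z[(z<.02)]))
E
python3 go.py .4434 -.3061 .05 110.7
```

```text
[ 0.44231379 -0.30389284  0.25053733] 2.1
[ 249  143   65   89 5519] 0.06085242196119528 ((442.9142150878906, -305.826904296875), (60.3844108581543, 85.05071258544922), 20.747095108032227)
[ 414  161  104  106 4740] 0.04586655944729451 ((629.0513916015625, -269.8593444824219), (70.1117935180664, 99.42418670654297), 1.8956212997436523)
bench -0.0011724344857914626
t 2.15 pos [ 0.4454 -0.3009  0.2508] q [-0.23  0.12 -0.27 -0.   -1.18 -2.55] F [ 3.2  2.1 -0.5] w 0.0872
turn [0.1 0.  0.3] shift(after turn) [-0.0042 -0.0037  0.2008] shift(now) [-0.0041 -0.0041  0.2008]
```

View pics/w1.png

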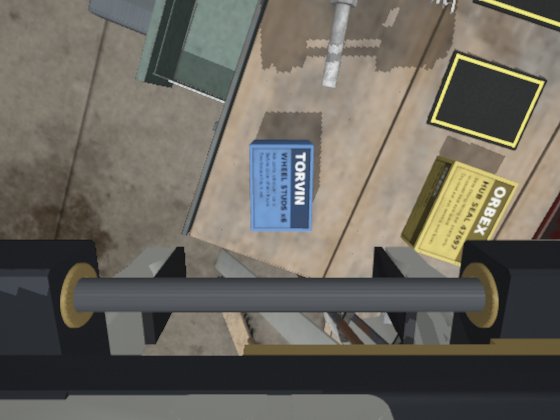

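The wrist view agrees with the top view: carton at (443, −306) mm, turned 20.7°. I go down on it.

move_arm(rows="0 0 0 0 0 0.02 0.0876;0 0 0.3 0 0 0.03 0.0876")

```text
t: 2.4
eef_pos: [0.4424, -0.3052, 0.2006]
ee_rot: [3.14, 0.001, 1.931]
force: [0.1, 0.2, -1.4]
width: 0.0878
gripper_force: 0.0
```

```bash
python3 go.py .4432 -.3060 .040 110.7
```

```text
t 2.4 pos [ 0.4424 -0.3052  0.2006] q [-0.24  0.16 -0.34  0.   -1.07 -2.54] F [ 0.1  0.2 -1.4] w 0.0878
turn [ 0.1  0.1 -0. ] shift(after turn) [-0.001   0.0004  0.1606] shift(now) [-0.0009  0.0002  0.1606]
```

move_arm(rows="0 0 0 -0.001 0 0.045 0.0876;0 0 0 0 0 0.045 0.0876;0 0 0 0 0 0.04 0.0876;0 0 0 0 0 0.03 0.0876;0 0 0 0 0 0 0.05;0 0 0 0 0 0 0.05;0 0 0 0 0 0 0.05;0 0 0 0 0 0 0.05", squeeze=30)

```text
t: 3.4
eef_pos: [0.4435, -0.3069, 0.0421]
ee_rot: [3.139, 0.002, 1.931]
force: [0.9, 1.1, 4.6]
width: 0.0603
gripper_force: 30.0
```

```bash
python3 go.py .5936 .0886 .14 184.4
```

```text
t 3.4 pos [ 0.4435 -0.3069  0.0421] q [-0.24  0.34 -0.52  0.   -0.7  -2.54] F [0.9 1.1 4.6] w 0.0603
turn [  0.1   0.2 -73.8] shift(after turn) [-0.18    0.3828 -0.0979] shift(now) [ 0.3171  0.28   -0.0978]
```

move_arm(rows="0 0 0 0 0 -0.05 0.05;0 0 0 0 0 -0.06 0.05;0 0 -10.5 0 0 -0.03 0.05;0 0 -10.5 0 0 0 0.05;0 0 -10.5 0 0 0 0.05;0 0 -10.5 0 0 0 0.05;0 0 -10.5 0 0 0 0.05;0 0 -10.5 0 0 0 0.05")

```text
t: 4.4
eef_pos: [0.4411, -0.3061, 0.1803]
ee_rot: [3.141, -0.001, 3.035]
force: [-0.7, 0.6, -4.7]
width: 0.0597
gripper_force: 30.0
```

move_arm(rows="0 0 -10.7 -0.02 0.045 0 0.05;0 0 0 -0.023 0.05 0 0.05;0 0 0 -0.023 0.05 0 0.05;0 0 0 -0.023 0.05 0 0.05;0 0 0 -0.023 0.05 0 0.05;0 0 0 -0.02 0.045 0 0.05;0 0 0 0 0 0 0.05;0 0 0 0 0 0 0.05")

```text
t: 5.4
eef_pos: [0.5594, -0.0113, 0.1801]
ee_rot: [3.142, -0.002, -3.066]
force: [-0.6, -1.2, -3.2]
width: 0.0598
gripper_force: 30.0
```

```bash
python3 - <<'E'
from h import *
s=arm.get_state(); im,d,P=cloud("wrist"); np.savez("w2.npz",im=im,P=P); cv2.imwrite("pics/w2.png",im); print(s["eef_pos"],s["qd"].round(3))
E
python3 go.py .5936 .0886 .14 184.4
```

```text
[ 0.55936383 -0.01134301  0.18014401] [-0.023 -0.008 -0.003  0.002  0.003  0.   ]
t 5.45 pos [ 0.5594 -0.0119  0.1803] q [ 0.33  0.21 -0.32 -0.   -1.04 -1.82] F [-0.   0.2 -3.8] w 0.0599
turn [-0.  -0.1 -0.1] shift(after turn) [-0.0418  0.0976  0.0403] shift(now) [-0.0416  0.0976  0.0402]
```

View pics/w2.png

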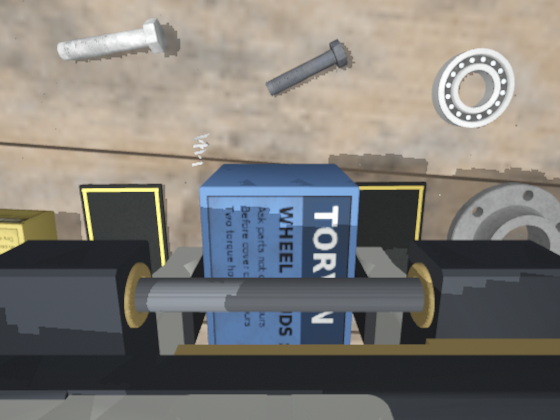

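The wrist view shows the carton held straight over the middle pad. Also in view are the bearing (475,88), the dark bolt (310,70), the silver bolt (115,40) with its head at (155,37), the front of the right-hand pad (125,190) and the front corner of the left pad (425,184).

```bash
python3 - <<'E'
from h import *
D=np.load("w2.npz");im,P=D["im"],D["P"]
f=lambda s,z0,z1:(P[s].reshape(-1,3))[(P[s].reshape(-1,3)[:,2]>z0)&(P[s].reshape(-1,3)[:,2]<z1)]
for k,s,z0 in(("bear",np.s_[35:140,420:530],.010),("silver",np.s_[5:70,45:178],.006),("flange",np.s_[180:238,440:560],.006)):
    q=f(s,z0,.05); print(k,len(q),q[:,2].max(),cv2.minAreaRect((q[:,:2]*1000).astype(np.float32)),[np.round(x,1) for x in cv2.minEnclosingCircle((q[:,:2]*1000).astype(np.float32))])
q=f(np.s_[5:70,45:178],.004,.05); c=q[:,:2].mean(0); w,v=np.linalg.eigh(np.cov((q[:,:2]-c).T)); a=(q[:,:2]-c)@v[:,1]
print("silver axis",np.degrees(np.arctan2(v[1,1],v[0,1])),"ctr",c+v[:,1]*(a.max()+a.min())/2,a.max()-a.min())
hsv=cv2.cvtColor(im,cv2.COLOR_BGR2HSV)
Y=(hsv[...,0]>22)&(hsv[...,0]<36)&(hsv[...,1]>120)&(hsv[...,2]>120)
for k,s in (("right",np.s_[178:235,75:170]),("left",np.s_[175:250,360:432])):
    q=P[s][Y[s]]; q=q[abs(q[:,2]-.003)<.006]*1000
    x0=np.percentile(q[:,0],1);print(k,len(q),"xmin",q[:,0].min(),"y range",q[:,1].min(),q[:,1].max(),"z",np.median(q[:,2]))
    # front line
    F=q[q[:,0]<x0+8]; vx,vy,cx,cy=cv2.fitLine(F[:,:2].astype(np.float32),cv2.DIST_HUBER,0,.01,.01).ravel(); print(" front dir",np.degrees(np.arctan2(vy,vx)),cx,cy)
    for ys,n in((q[:,1].max(),"hi"),(q[:,1].min(),"lo")):
        F=q[(abs(q[:,1]-ys)<9)&(q[:,0]>x0+8)]
        if len(F)>20: vx,vy,cx,cy=cv2.fitLine(F[:,:2].astype(np.float32),cv2.DIST_HUBER,0,.01,.01).ravel(); print(" side",n,np.degrees(np.arctan2(vy,vx)),cx,cy,len(F))
E
```

```text
bear 3942 0.019236647420517505 ((458.2898864746094, 143.153564453125), (61.32119369506836, 62.34306335449219), 3.407585382461548) [array([458.3, 143.2]), np.float64(31.3)]
silver 2300 0.02525190784945608 ((444.4571533203125, -157.32662963867188), (25.36915397644043, 85.45718383789062), 10.831550598144531) [array([ 445.6, -156.9]), np.float64(42.9)]
flange 4486 0.03313465810722194 ((560.5553588867188, 200.6234130859375), (51.44327163696289, 102.91700744628906), 4.101027488708496) [array([580.5, 202. ]), np.float64(51.6)]
silver axis 102.50728852866256 ctr [ 0.44657079 -0.15698888] 0.08525494657681279
right 6 xmin 566.6787642522648 y range -186.8553486163002 -120.0496874491834 z 4.751337701753733
 front dir -88.11099 567.7181 -153.18466
left 464 xmin 543.7056409912128 y range 61.939403878259085 124.21512881589977 z 5.055844638654438
 front dir -86.90307 547.4806 91.720535
 side hi 5.0889635 573.5492 120.22793 187
```

```bash
python3 go.py .5951 .0885 .0470 184.9
```

```text
t 5.45 pos [ 0.5594 -0.0119  0.1803] q [ 0.33  0.21 -0.32 -0.   -1.04 -1.82] F [-0.   0.2 -3.8] w 0.0599
turn [-0.  -0.1 -0.6] shift(after turn) [-0.0441  0.097   0.1333] shift(now) [-0.0432  0.0974  0.1332]
```

move_arm(rows="0 0 0 -0.022 0.049 0 0.05;0 0 -0.6 -0.022 0.049 0 0.05;0 0 0 0 0 0.03 0.05;0 0 0 0 0 0.03 0.05;0 0 0 0 0 0.02 0.05;0 0 0 0 0 0.02 0.05;0 0 0 0 0 0 0.05;0 0 0 0 0 0 0.05")

```text
t: 6.45
eef_pos: [0.5973, 0.089, 0.0814]
ee_rot: [3.142, 0.001, -3.057]
force: [0.3, 0.1, -3.0]
width: 0.0597
gripper_force: 30.0
```

```bash
python3 go.py .5951 .0885 .0470 184.9
```

```text
t 6.45 pos [0.5973 0.089  0.0814] q [ 0.47  0.38 -0.34  0.   -0.85 -1.96] F [ 0.3  0.1 -3. ] w 0.0597
turn [ 0.   0.  -0.1] shift(after turn) [ 0.0022 -0.0004  0.0344] shift(now) [ 0.0023 -0.0004  0.0344]
```

move_arm(rows="0 0 0 0.0022 0 0.015 0.05;0 0 0 0 0 0.012 0.05;0 0 0 0 0 0.007 0.05;0 0 0 0 0 0 0.05;0 0 0 0 0 0 0.05")

```text
t: 7.08
eef_pos: [0.5947, 0.0896, 0.0463]
ee_rot: [-3.142, -0.0, -3.056]
force: [-0.3, 0.1, -4.0]
width: 0.06
gripper_force: 30.0
```

```bash
python3 go.py .5951 .0885 .0461 184.9
```

```text
t 7.08 pos [0.5947 0.0896 0.0463] q [ 0.47  0.42 -0.38  0.   -0.77 -1.96] F [-0.3  0.1 -4. ] w 0.06
turn [-0. -0. -0.] shift(after turn) [-0.0003 -0.0011  0.0002] shift(now) [-0.0003 -0.0011  0.0002]
```

move_arm(rows="0 0 0 0 -0.001 0.001 0.05;0 0 0 0 0 0 0.05;0 0 0 0 0 0 0.062;0 0 0 0 0 0 0.066;0 0 0 0 0 0 0.070;0 0 0 0 0 0 0.072;0 0 0 0 0 -0.03 0.072;0 0 0 0 0 -0.05 0.0876")

```text
t: 8.07
eef_pos: [0.5935, 0.0879, 0.1247]
ee_rot: [-3.14, -0.004, -3.056]
force: [0.1, 1.0, 0.2]
width: 0.0777
gripper_force: 0.0
```

```bash
python3 go.py .4583 .1432 .15 184.9
```

```text
t 8.07 pos [0.5935 0.0879 0.1247] q [ 0.47  0.33 -0.3  -0.   -0.95 -1.96] F [0.1 1.  0.2] w 0.0777
turn [-0.1 -0.2 -0. ] shift(after turn) [ 0.13    0.0666 -0.0253] shift(now) [ 0.1301  0.0665 -0.0249]
```

move_arm(rows="0 0 0 0.02 0.01 -0.045 0.0876;0 0 0 0.037 0.019 -0.04 0.0876;0 0 0 0.037 0.019 0 0.0876;0 0 0 0.036 0.0185 0 0.0876;0 0 0 0 0 0 0.0876;0 0 0 0 0 0 0.0876")

```text
t: 8.82
eef_pos: [0.4599, 0.1439, 0.211]
ee_rot: [3.141, 0.001, -3.055]
force: [0.2, 0.8, 0.9]
width: 0.0877
gripper_force: 0.0
```

```bash
python3 - <<'E'
from h import *
s=arm.get_state(); im,d,P=cloud("wrist"); np.savez("w3.npz",im=im,P=P); cv2.imwrite("pics/w3.png",im); print(s["eef_pos"],s["qd"].round(3))
z=P[...,2]; v=P
m=(z>.059)&(z<.072)&(P[...,0]>.5)&(P[...,0]<.7)&(P[...,1]<.15)&(P[...,1]>.02)
q=P[m]; print(len(q),cv2.minAreaRect((q[:,:2]*1000).astype(np.float32)),np.median(q[:,2]))
i2,d2,P2=cloud("top"); np.savez("t3.npz",im=i2,P=P2); cv2.imwrite("pics/t3.png",cv2.resize(i2[150:290,200:400],(800,560),interpolation=cv2.INTER_CUBIC))
z=P2[...,2];m=(z>.059)&(z<.075)&(P2[...,0]>.5)&(P2[...,0]<.7)&(P2[...,1]<.15)&(P2[...,1]>.02)
q=P2[m]; print(len(q),cv2.minAreaRect((q[:,:2]*1000).astype(np.float32)),np.median(q[:,2]))
E
python3 go.py .4583 .1432 .01 184.9
```

```text
[0.45991613 0.14391821 0.21096014] [-0.015  0.022  0.008  0.001 -0.001 -0.002]
2764 ((594.7537231445312, 88.36260986328125), (46.76868438720703, 60.423583984375), 4.462370872497559) 0.06463579019378574
1020 ((622.72412109375, 84.41706848144531), (72.77654266357422, 153.87515258789062), 83.29158782958984) 0.065918958578851
t 8.93 pos [0.4602 0.1436 0.2105] q [ 0.71  0.06 -0.44  0.   -1.08 -2.2 ] F [-0.2  1.1  0.3] w 0.0878
turn [-0.  0. -0.] shift(after turn) [ 1.900e-03 -2.000e-04  2.005e-01] shift(now) [ 1.900e-03 -1.000e-04  2.005e-01]
```

View pics/w3.png

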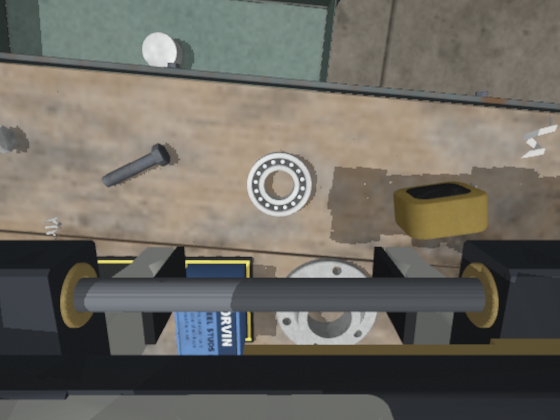

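View pics/t3.png

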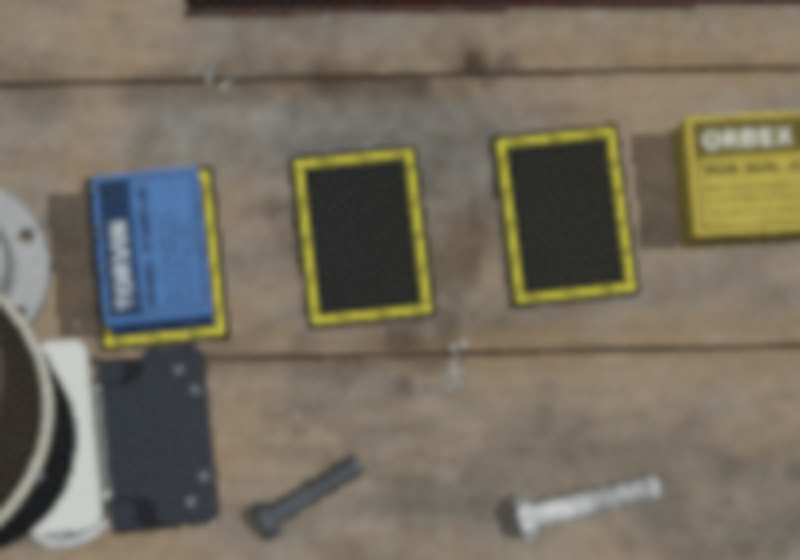

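Carton sits centred on the left pad, with the same border showing all round once parallax is allowed for. The wrist view shows the bearing at (279,184) and the tape at (440,208), hook end to the right. I refine the numbers.

```bash
python3 - <<'E'
from h import *
f32=lambda q:(q[:,:2]*1000).astype(np.float32)
D=np.load("w3.npz");P=D["P"];im=D["im"]
q=P[140:228,235:325].reshape(-1,3);q=q[(q[:,2]>.010)&(q[:,2]<.03)];print("bear",np.round(cv2.minEnclosingCircle(f32(q))[0],1),cv2.minAreaRect(f32(q)),np.percentile(q[:,2],90))
q=P[160:238,385:495].reshape(-1,3);q=q[(q[:,2]>.055)&(q[:,2]<.08)];print("tape top",cv2.minAreaRect(f32(q)),np.percentile(q[:,2],90))
q=P[160:238,385:510].reshape(-1,3);q=q[(q[:,2]>.004)&(q[:,2]<.08)];print("tape all",cv2.minAreaRect(f32(q)))
D=np.load("t3.npz");P=D["P"];im=D["im"];h=cv2.cvtColor(im,cv2.COLOR_BGR2HSV)
m=(h[...,0]>95)&(h[...,0]<125)&(h[...,1]>100)&(P[...,2]>.058)&(P[...,2]<.075)&(P[...,0]>.5)&(P[...,0]<.7)&(P[...,1]>.03)
q=P[m];print("blue",len(q),cv2.minAreaRect(f32(q)))
E
```

```text
bear [458.3 143.3] ((458.104248046875, 143.37493896484375), (61.15142822265625, 61.82622146606445), 73.71554565429688) 0.01689772611362087
tape top ((462.8587646484375, 291.0455322265625), (34.94540023803711, 67.9712142944336), 13.20862865447998) 0.06719972309882213
tape all ((461.299560546875, 297.8721923828125), (35.033912658691406, 83.4255142211914), 13.452439308166504)
blue 801 ((590.801025390625, 87.97276306152344), (83.26214599609375, 58.527339935302734), 4.985599994659424)
```

move_arm(rows="0 0 0 0.0019 0 0.045 0.0876;0 0 0 0 0 0.045 0.0876;0 0 0 0 0 0.04 0.0876;0 0 0 0 0 0.02 0.0876;0 0 0 0 0 0 0.0876;0 0 0 0 0 0 0.0876")

```text
t: 9.68
eef_pos: [0.4585, 0.1436, 0.0611]
ee_rot: [3.142, 0.0, -3.057]
force: [-0.6, 0.6, 0.4]
width: 0.0873
gripper_force: 0.0
```

```bash
python3 go.py .4583 .1432 .013 184.9
```

```text
t 9.68 pos [0.4585 0.1436 0.0611] q [ 0.71  0.23 -0.63  0.   -0.71 -2.2 ] F [-0.6  0.6  0.4] w 0.0873
turn [ 0.  0. -0.] shift(after turn) [ 0.0002 -0.0004  0.0481] shift(now) [ 0.0002 -0.0004  0.0481]
```

move_arm(rows="0 0 0 0 -0.0004 0.03 0.0876;0 0 0 0 0 0.0195 0.0876;0 0 0 0 0 0 0.0876;0 0 0 0 0 0 0.055;0 0 0 0 0 0 0.055;0 0 0 0 0 0 0.055;0 0 0 0 0 0 0.055", squeeze=25)

```text
t: 10.55
eef_pos: [0.4581, 0.1434, 0.0117]
ee_rot: [3.141, 0.001, -3.056]
force: [-1.9, -0.5, 6.9]
width: 0.0612
gripper_force: 25.0
```

```bash
python3 go.py .5942 .0884 .15 184.6
```

```text
t 10.55 pos [0.4581 0.1434 0.0117] q [ 0.71  0.32 -0.68  0.   -0.57 -2.2 ] F [-1.9 -0.5  6.9] w 0.0612
turn [0.  0.1 0.3] shift(after turn) [-0.1313 -0.0657 -0.1383] shift(now) [-0.1311 -0.0663 -0.1382]
```

move_arm(rows="0 0 0 0 0 -0.045 0.055;0 0 0 0 0 -0.055 0.055;0 0 0 -0.015 -0.008 -0.055 0.055;0 0 0 -0.04 -0.02 -0.02 0.055;0 0 0 -0.04 -0.02 0 0.055;0 0 0 -0.036 -0.018 0 0.055;0 0 0 0 0 0 0.055;0 0 0 0 0 0 0.055")

```text
t: 11.55
eef_pos: [0.593, 0.0882, 0.1852]
ee_rot: [-3.141, -0.002, -3.057]
force: [-0.4, -0.5, -1.9]
width: 0.0611
gripper_force: 25.0
```

```bash
python3 - <<'E'
from h import *
f32=lambda q:(q[:,:2]*1000).astype(np.float32)
s=arm.get_state(); im,d,P=cloud("wrist"); np.savez("w4.npz",im=im,P=P); cv2.imwrite("pics/w4.png",im); print(s["eef_pos"],s["qd"].round(3))
m=(P[...,2]>.056)&(P[...,2]<.072)&(P[...,0]>.5)&(P[...,0]<.66)&(P[...,1]<.15)&(P[...,1]>.02)
q=P[m]; print(len(q),cv2.minAreaRect(f32(q)),cv2.boxPoints(cv2.minAreaRect(f32(q))).round(1).tolist(),np.median(q[:,2]))
E
python3 go.py .5942 .0884 .15 184.6
```

```text
[0.59304622 0.08823054 0.18522746] [ 0.014 -0.018 -0.009  0.001  0.003  0.001]
4828 ((592.5502319335938, 87.94535827636719), (84.95104217529297, 60.538246154785156), 4.813772201538086) [[547.7000122070312, 114.5], [552.7999877929688, 54.20000076293945], [637.4000244140625, 61.29999923706055], [632.2999877929688, 121.69999694824219]] 0.06493303134374315
t 11.6 pos [0.5929 0.0885 0.1856] q [ 0.47  0.27 -0.23 -0.   -1.07 -1.96] F [ 0.1  0.7 -2.1] w 0.0608
turn [-0.  -0.1  0.3] shift(after turn) [-0.0013 -0.0002  0.0356] shift(now) [-0.0013 -0.0002  0.0356]
```

View pics/w4.png

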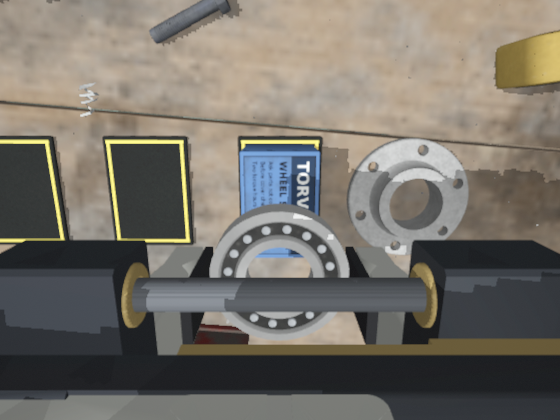

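Bearing held level above the carton. The carton front edge is at row 150 and the pad front edge at row 138. The mid pad is almost wholly visible at (148,190). I measure the mid pad and place the bearing on the measured carton centre (592.8, 88.0).

```bash
python3 - <<'E'
from h import *
D=np.load("w4.npz");im,P=D["im"],D["P"]
h=cv2.cvtColor(im,cv2.COLOR_BGR2HSV);Y=(h[...,0]>22)&(h[...,0]<36)&(h[...,1]>100)&(h[...,2]>120)
for k,s in(("mid",np.s_[130:240,98:198]),("right",np.s_[130:240,0:72]),("left",np.s_[132:150,230:330])):
    q=P[s][Y[s]]*1000;q=q[abs(q[:,2]-4)<4];r=cv2.minAreaRect(q[:,:2].astype(np.float32));print(k,len(q),np.round(r[0],1),np.round(r[1],1),round(r[2],1),cv2.boxPoints(r).round(1).tolist(),np.median(q[:,2]))
E
python3 go.py .5930 .0881 .0800 184.6
```

```text
mid 1308 [603.4 -32.5] [95.7 71.2] 5.1 [[552.5, -1.399999976158142], [558.9000244140625, -72.30000305175781], [654.2000122070312, -63.70000076293945], [647.9000244140625, 7.199999809265137]] 4.508579263335949
right 806 [ 613.3 -148.3] [96.  62.5] 4.2 [[563.0999755859375, -120.69999694824219], [567.7000122070312, -183.0], [663.5, -176.0], [658.9000244140625, -113.69999694824219]] 4.335850132248242
left 357 [550.   85.1] [ 8.1 71. ] 4.1 [[543.4000244140625, 120.19999694824219], [548.5999755859375, 49.400001525878906], [556.5999755859375, 50.0], [551.5, 120.80000305175781]] 4.898701311026931
t 11.6 pos [0.5929 0.0885 0.1856] q [ 0.47  0.27 -0.23 -0.   -1.07 -1.96] F [ 0.1  0.7 -2.1] w 0.0608
turn [-0.  -0.1  0.3] shift(after turn) [-1.000e-04 -4.000e-04  1.056e-01] shift(now) [-0.0002 -0.0004  0.1056]
```

move_arm(rows="0 0 0.2 0 0 0.04 0.055;0 0 0 0 0 0.035 0.055;0 0 0 0 0 0.025 0.055;0 0 0 0 0 0 0.055;0 0 0 0 0 0 0.055")

```text
t: 12.22
eef_pos: [0.5943, 0.0891, 0.0874]
ee_rot: [3.141, 0.002, -3.059]
force: [-0.4, 0.4, -1.2]
width: 0.0607
gripper_force: 25.0
```

```bash
python3 go.py .5930 .0881 .0762 184.6
```

```text
t 12.22 pos [0.5943 0.0891 0.0874] q [ 0.47  0.37 -0.34  0.   -0.86 -1.96] F [-0.4  0.4 -1.2] w 0.0607
turn [0.  0.1 0.1] shift(after turn) [ 0.0014 -0.0009  0.0112] shift(now) [ 0.0014 -0.0009  0.0112]
```

move_arm(rows="0 0 0 0.0012 -0.0009 0.006 0.055;0 0 0 0 0 0.005 0.055;0 0 0 0 0 0 0.055;0 0 0 0 0 0 0.055")

```text
t: 12.72
eef_pos: [0.5929, 0.0876, 0.0757]
ee_rot: [3.141, 0.001, -3.06]
force: [-2.8, 0.1, 6.1]
width: 0.0607
gripper_force: 25.0
```

```bash
python3 go.py .5930 .0881 .0760 184.6
```

```text
t 12.72 pos [0.5929 0.0876 0.0757] q [ 0.47  0.38 -0.35  0.   -0.83 -1.96] F [-2.8  0.1  6.1] w 0.0607
turn [0.  0.  0.1] shift(after turn) [-0.0001  0.0005 -0.0003] shift(now) [-0.0001  0.0005 -0.0003]
```

Contact at the expected height, so I release and rise.

move_arm(rows="0 0 0 0 0 0 0.064;0 0 0 0 0 0 0.068;0 0 0 0 0 0 0.075;0 0 0 0 0 0 0.08;0 0 0 0 0 -0.03 0.08;0 0 0 0 0 -0.05 0.08;0 0 0 0 0 -0.05 0.08;0 0 0 0 0 0 0.08")

```text
t: 13.72
eef_pos: [0.5951, 0.0882, 0.2098]
ee_rot: [3.14, 0.008, -3.059]
force: [-0.3, 1.5, -0.7]
width: 0.0797
gripper_force: 0.0
```

```bash
python3 go.py .4627 .2906 .22 103.4;python3 go.py .4627 .2906 .22 283.4
```

```text
t 13.72 pos [0.5951 0.0882 0.2098] q [ 0.47  0.25 -0.2   0.   -1.11 -1.96] F [-0.3  1.5 -0.7] w 0.0797
turn [ 0.4  0.3 81.3] shift(after turn) [ 0.2275 -0.0819 -0.0102] shift(now) [ 0.1152  0.2126 -0.0107]
t 13.72 pos [0.5951 0.0882 0.2098] q [ 0.47  0.25 -0.2   0.   -1.11 -1.96] F [-0.3  1.5 -0.7] w 0.0797
turn [ -0.3   0.4 -98.7] shift(after turn) [-0.2275  0.0819 -0.0102] shift(now) [ 0.1152  0.2126 -0.0107]
```

move_arm(rows="0 0 0 0.029 0.053 -0.01 0.08;0 0 0 0.029 0.053 0 0.08;0 0 0 0.029 0.053 0 0.08;0 0 0 0.028 0.053 0 0.08;0 0 -10.7 0 0 0 0.0876;0 0 -10.7 0 0 0 0.0876;0 0 -10.7 0 0 0 0.0876;0 0 -10.7 0 0 0 0.0876")

```text
t: 14.72
eef_pos: [0.4604, 0.2893, 0.2143]
ee_rot: [3.141, -0.001, -2.306]
force: [0.0, -0.3, 0.5]
width: 0.0875
gripper_force: 0.0
```

move_arm(rows="0 0 -10.7 0 0 0 0.0876;0 0 -10.7 0 0 0 0.0876;0 0 -10.7 0 0 0 0.0876;0 0 -10.7 0 0 0 0.0876;0 0 -10.7 0 0 0 0.0876;0 0 -2.4 0 0 0 0.0876;0 0 0 0 0 0 0.0876;0 0 0 0 0 0 0.0876")

```text
t: 15.72
eef_pos: [0.4607, 0.2893, 0.2147]
ee_rot: [3.141, -0.0, -1.338]
force: [0.3, -0.9, -0.2]
width: 0.0874
gripper_force: 0.0
```

```bash
python3 go.py .4630 .2908 .046 283.4; python3 - <<'E'
from h import *
f32=lambda q:(q[:,:2]*1000).astype(np.float32)
im,d,P=cloud("wrist")
z=P[...,2];m=(z>.055)&(z<.08)&(abs(P[...,0]-.463)<.06)&(abs(P[...,1]-.29)<.06);q=P[m];print("tape",len(q),cv2.minAreaRect(f32(q)))
m=(z>.005)&(z<.08)&(abs(P[...,0]-.463)<.06)&(abs(P[...,1]-.29)<.06);q=P[m];print("all",len(q),cv2.minAreaRect(f32(q)))
im,d,P=cloud("top");z=P[...,2];cv2.imwrite("pics/t5.png",cv2.resize(im[150:290,200:400],(800,560),interpolation=cv2.INTER_CUBIC)); np.savez("t5.npz",im=im,P=P)
c=lambda z0,z1:(z>z0)&(z<z1)&(abs(P[...,0]-.594)<.06)&(abs(P[...,1]-.088)<.045)
for n,a,b in(("bearing",.075,.1),("carton",.055,.075)):
    q=P[c(a,b)];print(n,len(q),cv2.minAreaRect(f32(q)))
E
```

```text
t 15.72 pos [0.4607 0.2893 0.2147] q [ 0.92  0.16 -0.31 -0.   -1.11 -0.69] F [ 0.3 -0.9 -0.2] w 0.0874
turn [ 0.  -0.  -0.1] shift(after turn) [-0.0009 -0.0026  0.1687] shift(now) [-0.001  -0.0027  0.1687]
tape 3003 ((460.7021789550781, 303.4305419921875), (36.697120666503906, 91.23865509033203), 16.79545783996582)
all 3200 ((460.6582336425781, 302.8616943359375), (37.18675231933594, 91.94248962402344), 16.234098434448242)
bearing 472 ((592.6883544921875, 86.23242950439453), (60.7791862487793, 60.94597625732422), 67.03022003173828)
carton 554 ((592.2738037109375, 87.1205062866211), (85.67576599121094, 60.24697494506836), 4.569260120391846)
```

View pics/t5.png

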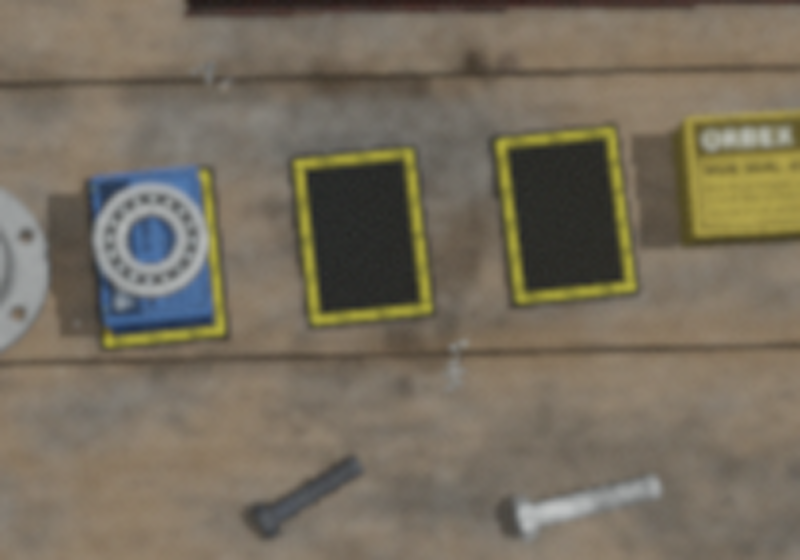

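Bearing lies flat and centred on the carton (centres agree within 1 mm), and everything else is undisturbed. I go down on the tape.

move_arm(rows="0 0 0 -0.001 -0.0026 0.045 0.0876;0 0 0 0 0 0.05 0.0876;0 0 0 0 0 0.05 0.0876;0 0 0 0 0 0.028 0.0876;0 0 0 0 0 0 0.0876;0 0 0 0 0 0 0.0876")

```text
t: 16.58
eef_pos: [0.4637, 0.2916, 0.0432]
ee_rot: [-3.14, 0.001, -1.337]
force: [-0.7, -0.3, -0.3]
width: 0.0879
gripper_force: 0.0
```

```bash
python3 go.py .4630 .2908 .04 283.4
```

```text
t 16.57 pos [0.4637 0.2916 0.0432] q [ 0.92  0.35 -0.5   0.   -0.71 -0.69] F [-0.7 -0.3 -0.3] w 0.0879
turn [-0.1  0.  -0. ] shift(after turn) [0.0006 0.0009 0.0032] shift(now) [0.0006 0.0009 0.0032]
```

move_arm(rows="0 0 0 0.0006 0.0009 0.003 0.07;0 0 0 0 0 0 0.05;0 0 0 0 0 0 0.025;0 0 0 0 0 0 0.025;0 0 0 0 0 0 0.025;0 0 0 0 0 0 0.025;0 0 0 0 0 0 0.025", squeeze=30)

```text
t: 17.45
eef_pos: [0.4628, 0.2906, 0.0393]
ee_rot: [-3.141, 0.0, -1.337]
force: [0.9, 0.3, 1.9]
width: 0.034
gripper_force: 29.9
```

```bash
python3 go.py .6139 -.1525 .22 186.6
```

```text
t 17.45 pos [0.4628 0.2906 0.0393] q [ 0.92  0.36 -0.51  0.   -0.7  -0.69] F [0.9 0.3 1.9] w 0.034
turn [-0.   0.1 96.8] shift(after turn) [-0.0991 -0.4575 -0.1807] shift(now) [ 0.466  -0.0444 -0.1808]
```

move_arm(rows="0 0 0 0 0 -0.05 0.025;0 0 0 0 0 -0.06 0.025;0 0 0 0 0 -0.06 0.025;0 0 0 0.03 -0.003 -0.01 0.025;0 0 0 0.055 -0.005 0 0.025;0 0 0 0.055 -0.005 0 0.025;0 0 0 0.055 -0.005 0 0.025;0 0 0 0.055 -0.005 0 0.025")

```text
t: 18.45
eef_pos: [0.542, 0.0506, 0.2183]
ee_rot: [3.14, 0.0, -1.337]
force: [0.5, 0.1, -3.2]
width: 0.0337
gripper_force: 29.9
```

move_arm(rows="0 0 0 0.055 -0.005 0 0.025;0 0 0 0.055 -0.005 0 0.025;0 0 10.7 0.055 -0.005 0 0.025;0 0 10.7 0 0 0 0.025;0 0 10.7 0 0 0 0.025;0 0 10.7 0 0 0 0.025;0 0 10.7 0 0 0 0.025;0 0 10.7 0 0 0 0.025")

```text
t: 19.45
eef_pos: [0.5944, -0.1046, 0.2178]
ee_rot: [3.14, -0.002, -2.464]
force: [0.3, -0.7, -2.5]
width: 0.034
gripper_force: 29.9
```

move_arm(rows="0 0 10.7 0 0 0 0.025;0 0 10.7 0 0 0 0.025;0 0 10.7 0 0 0 0.025;0 0 0.5 0 0 0 0.025;0 0 0 0 0 0 0.025;0 0 0 0 0 0 0.025")

```text
t: 20.2
eef_pos: [0.5952, -0.1047, 0.2189]
ee_rot: [3.141, -0.0, -3.024]
force: [0.3, 1.0, -2.7]
width: 0.0338
gripper_force: 29.9
```

```bash
python3 go.py .6139 -.1525 .0500 186.6
```

```text
t 20.2 pos [ 0.5952 -0.1047  0.2189] q [ 0.15  0.25 -0.17 -0.   -1.14 -1.6 ] F [ 0.3  1.  -2.7] w 0.0338
turn [ 0.  -0.   0.1] shift(after turn) [-0.013  -0.0496  0.1689] shift(now) [-0.013  -0.0497  0.1689]
```

```bash
python3 - <<'E'
from h import *
im,d,P=cloud("wrist"); cv2.imwrite("pics/w6.png",im); np.savez("w6.npz",im=im,P=P)
h=cv2.cvtColor(im,cv2.COLOR_BGR2HSV);Y=(h[...,0]>22)&(h[...,0]<36)&(h[...,1]>100)&(h[...,2]>120)
q=P[Y]*1000;q=q[(abs(q[:,2]-4)<4)&(q[:,0]>540)&(q[:,0]<680)&(q[:,1]<-100)&(q[:,1]>-205)]
print(len(q),cv2.minAreaRect(q[:,:2].astype(np.float32)),q.min(0),q.max(0))
z=P[...,2];m=(z>.16)&(z<.30)&Y;q=P[m]*1000;print("tape",len(q),q.min(0),q.max(0))
E
```

```text
708 ((614.9365844726562, -152.74691772460938), (98.64899444580078, 70.41038513183594), 4.621240615844727) [ 563.06173905 -191.5956089     2.39638985] [ 666.02741858 -118.97453058    7.03898507]
tape 2991 [ 554.50570496 -160.14388917  200.17572485] [612.9319002  -87.71341781 294.07822539]
```

View pics/w6.png

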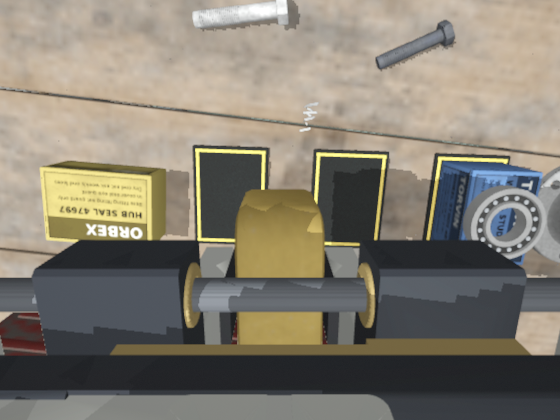

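Tape held upright with its hook to the back. The right pad shows at (230,195). It measures (614.8, −152.8) mm at a yaw of about 4.7°.

```bash
python3 go.py .6147 -.1528 .0438 184.8
```

```text
t 20.25 pos [ 0.5953 -0.1047  0.2189] q [ 0.15  0.25 -0.17 -0.   -1.14 -1.6 ] F [-1.1 -0.4 -2.8] w 0.0339
turn [ 0.  -0.   1.9] shift(after turn) [-0.0153 -0.0496  0.1751] shift(now) [-0.0137 -0.0501  0.1751]
```

move_arm(rows="0 0 1.9 -0.007 -0.025 0 0.025;0 0 0 -0.007 -0.024 0 0.025;0 0 0 0 0 0.04 0.025;0 0 0 0 0 0.045 0.025;0 0 0 0 0 0.035 0.025;0 0 0 0 0 0.03 0.025;0 0 0 0 0 0 0.025;0 0 0 0 0 0 0.025")

```text
t: 21.25
eef_pos: [0.6151, -0.1522, 0.0703]
ee_rot: [-3.141, 0.001, -3.059]
force: [0.6, -0.3, -2.7]
width: 0.0335
gripper_force: 29.9
```

```bash
python3 go.py .6147 -.1528 .0438 184.8
```

```text
t 21.25 pos [ 0.6151 -0.1522  0.0703] q [ 0.07  0.43 -0.28  0.   -0.85 -1.55] F [ 0.6 -0.3 -2.7] w 0.0335
turn [-0.   0.1 -0.1] shift(after turn) [ 0.0004 -0.0005  0.0265] shift(now) [ 0.0005 -0.0005  0.0265]
```

move_arm(rows="0 0 0 0.0004 -0.0005 0.015 0.025;0 0 0 0 0 0.008 0.025;0 0 0 0 0 0.003 0.025;0 0 0 0 0 0 0.025;0 0 0 0 0 0 0.025")

```text
t: 21.88
eef_pos: [0.6138, -0.1527, 0.0432]
ee_rot: [-3.141, 0.0, -3.06]
force: [-1.2, -0.8, -0.7]
width: 0.0336
gripper_force: 30.0
```

```bash
python3 go.py .6147 -.1528 .0433 184.8
```

```text
t 21.88 pos [ 0.6138 -0.1527  0.0432] q [ 0.06  0.47 -0.31  0.   -0.8  -1.55] F [-1.2 -0.8 -0.7] w 0.0336
turn [-0.   0.  -0.1] shift(after turn) [-0.0009 -0.0002 -0.0001] shift(now) [-0.0009 -0.0002 -0.0001]
```

Touching down (the load is coming off). I release and rise.

move_arm(rows="0 0 0 -0.0008 0 0.0005 0.025;0 0 0 0 0 0 0.036;0 0 0 0 0 0 0.042;0 0 0 0 0 0 0.05;0 0 0 0 0 -0.02 0.05;0 0 0 0 0 -0.05 0.05;0 0 0 0 0 -0.06 0.06;0 0 0 0 0 -0.03 0.06")

```text
t: 22.88
eef_pos: [0.616, -0.1527, 0.2065]
ee_rot: [-3.141, 0.005, -3.059]
force: [0.4, -0.4, -0.4]
width: 0.0593
gripper_force: 0.0
```

```bash
python3 - <<'E'
from h import *
f32=lambda q:(q[:,:2]*1000).astype(np.float32)
im,d,P=cloud("wrist"); cv2.imwrite("pics/w7.png",im); np.savez("w7.npz",im=im,P=P); z=P[...,2]
m=(z>.06)&(z<.08)&(abs(P[...,0]-.614)<.06)&(abs(P[...,1]+.153)<.04);q=P[m];print("tape",len(q),cv2.minAreaRect(f32(q)))
h=cv2.cvtColor(im,cv2.COLOR_BGR2HSV);Y=(h[...,0]>22)&(h[...,0]<36)&(h[...,1]>100)&(h[...,2]>120)
q=P[Y]*1000;q=q[(abs(q[:,2]-4)<4)&(q[:,0]>540)&(q[:,0]<680)&(q[:,1]<20)&(q[:,1]>-85)]
print("mid",len(q),cv2.minAreaRect(q[:,:2].astype(np.float32)))
E
python3 go.py .4455 -.157 .18 283 ; python3 go.py .4455 -.157 .18 103
```

```text
tape 3215 ((613.6339111328125, -153.008544921875), (68.06724548339844, 35.19365310668945), 3.968055486679077)
mid 1309 ((604.4360961914062, -32.575401306152344), (97.59733581542969, 71.13388061523438), 4.736889362335205)
t 22.93 pos [ 0.6172 -0.153   0.2099] q [ 0.06  0.31 -0.12  0.   -1.13 -1.55] F [ 1.4 -0.1  3.7] w 0.0597
turn [ -0.5   0.3 -98.3] shift(after turn) [-0.0348  0.1682  0.0299] shift(now) [0.1717 0.0103 0.0283]
t 22.93 pos [ 0.6172 -0.153   0.2099] q [ 0.06  0.31 -0.12  0.   -1.13 -1.55] F [ 1.4 -0.1  3.7] w 0.0597
turn [ 0.3  0.5 81.7] shift(after turn) [ 0.0348 -0.1682  0.0299] shift(now) [0.1717 0.0103 0.0283]
```

View pics/w7.png

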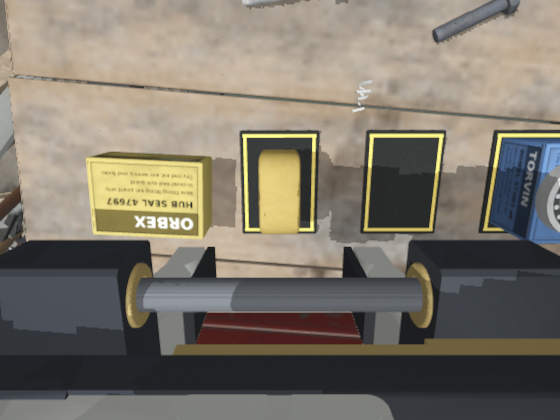

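Tape stands at (613.6, −153.0), centred and square on the right pad. The mid pad is at (404,185) in this view, (604.3, −32.5) mm with yaw 4.8°. Next is the bolt. I hover near its head, since holding the tool leant towards the head keeps the gripper body clear of the bearing when placing.

move_arm(rows="0 0 0 0.0445 0.015 0 0.06;0 0 0 0.0445 0.015 0 0.06;0 0 0 0.0445 0.015 0 0.06;0 0 0 0.0445 0.015 0 0.06;0 0 -10.7 0 0 0 0.06;0 0 -10.7 0 0 0 0.06;0 0 -10.7 0 0 0 0.06;0 0 -10.7 0 0 0 0.06")

```text
t: 23.92
eef_pos: [0.4323, -0.1072, 0.2025]
ee_rot: [-3.141, 0.0, -2.306]
force: [-0.2, 0.1, -0.2]
width: 0.0602
gripper_force: 0.0
```

move_arm(rows="0 0 -10.7 0 0 0 0.06;0 0 -10.7 0 0 0 0.06;0 0 -10.7 0 0 0 0.06;0 0 -10.7 0 0 0 0.06;0 0 -10.7 0 0 0 0.06;0 0 -2 0 0 0 0.06;0 0 0 0 0 0 0.06;0 0 0 0 0 0 0.06")

```text
t: 24.92
eef_pos: [0.4323, -0.1073, 0.2025]
ee_rot: [-3.142, -0.0, -1.346]
force: [-0.6, -0.2, -0.1]
width: 0.06
gripper_force: 0.0
```

```bash
python3 - <<'E'
from h import *
im,d,P=cloud("wrist"); cv2.imwrite("pics/w8.png",im); np.savez("w8.npz",im=im,P=P); z=P[...,2]
m=(z>.006)&(z<.04)&(abs(P[...,0]-.4455)<.05)&(P[...,1]<-.10)&(P[...,1]>-.21);q=P[m]
print(len(q),cv2.minAreaRect((q[:,:2]*1000).astype(np.float32)))
for lo in np.arange(-.205,-.105,.008):
    s=q[(q[:,1]>=lo)&(q[:,1]<lo+.008)]
    if len(s)>5: print(round(lo+.004,3),len(s),(s[:,0].min()*1e3).round(1),(s[:,0].max()*1e3).round(1),(np.percentile(s[:,2],95)*1e3).round(1))
E
python3 go.py .441 -.137 .18 283 20
```

```text
1584 ((445.8071594238281, -156.96478271484375), (24.603782653808594, 83.80286407470703), 13.168819427490234)
-0.201 17 447.3 455.5 15.4
-0.193 152 445.3 460.8 15.4
-0.185 152 443.6 459.0 16.6
-0.177 152 441.8 457.4 16.6
-0.169 146 439.8 455.4 17.3
-0.161 143 438.6 453.7 17.6
-0.153 137 437.1 452.0 17.9
-0.145 137 435.2 450.3 18.5
-0.137 134 433.4 448.5 18.6
-0.129 159 425.7 446.7 20.9
-0.121 222 424.4 450.0 24.1
-0.113 33 435.4 449.0 24.2
t 24.98 pos [ 0.4323 -0.1073  0.2025] q [ 0.2  -0.   -0.52 -0.   -1.06  0.02] F [-0.1 -0.5 -0.3] w 0.06
turn [ 0.  20.  -0.1] shift(after turn) [ 0.0213 -0.0018  0.0317] shift(now) [ 0.0309 -0.0019  0.0225]
```

View pics/w8.png

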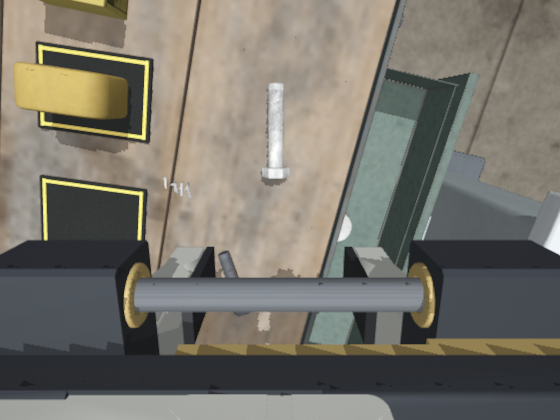

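The bolt lies at (277,130), head at (275,172), axis 102.2° and dipping slightly at the tip. I'll grip the shank 9 mm towards the head from the middle, with 25° lean.

move_arm(rows="0 0 0.8 0 0 0 0.06;0 10 0 0 0 0 0.06;0 10 0 0 0 0 0.06;0 5 0 0 0 0 0.06;0 0 0 0 0 0 0.05;0 0 0 0 0 0 0.05")

```text
t: 25.72
eef_pos: [0.4325, -0.107, 0.2027]
ee_rot: [-3.141, -0.435, -1.359]
force: [0.6, 0.2, -0.3]
width: 0.0509
gripper_force: 0.0
```

```bash
python3 go.py .4432 -.1449 .08 282.2 25
```

```text
t 25.73 pos [ 0.4325 -0.107   0.2027] q [ 0.55 -0.05 -0.83  0.49 -1.   -0.65] F [ 0.6  0.2 -0.3] w 0.0509
turn [-0.   0.1 -0. ] shift(after turn) [-0.0162 -0.0024  0.1278] shift(now) [-0.016  -0.0024  0.1278]
```

move_arm(rows="0 0 0 -0.004 -0.0006 0.032 0.05;0 0 0 -0.004 -0.0006 0.032 0.05;0 0 0 -0.004 -0.0006 0.032 0.05;0 0 0 -0.004 -0.0006 0.032 0.05;0 0 0 0 0 0 0.05;0 0 0 0 0 0 0.05")

```text
t: 26.48
eef_pos: [0.4484, -0.1449, 0.0856]
ee_rot: [3.134, -0.431, -1.36]
force: [-0.2, -0.0, 0.6]
width: 0.0498
gripper_force: 0.0
```

```bash
python3 go.py .4432 -.1449 .0145 282.2 25
```

```text
t 26.48 pos [ 0.4484 -0.1449  0.0856] q [ 0.35  0.15 -1.01  0.78 -0.63 -0.83] F [-0.2 -0.   0.6] w 0.0498
turn [ 0.5  0.3 -0.1] shift(after turn) [-0.031   0.0051  0.064 ] shift(now) [-0.0307  0.0046  0.0642]
```

Joint 3 is at its limit with the lean towards the head. I'll lean the other way instead, towards the bolt's tip, and place it with the tip to the front.

move_arm(rows="0 0 0 0 0 -0.04 0.05;0 0 0 0 0 -0.04 0.05;0 -10.7 0 0 0 0 0.05;0 -10.7 0 0 0 0 0.05;0 -10.7 0 0 0 0 0.05;0 -10.7 0 0 0 0 0.05;0 0 0 0 0 0 0.05;0 0 0 0 0 0 0.05")

```text
t: 27.48
eef_pos: [0.4395, -0.1138, 0.1572]
ee_rot: [3.123, 0.258, -1.372]
force: [-0.5, 0.8, 0.4]
width: 0.05
gripper_force: 0.0
```

```bash
python3 go.py .4501 -.1770 .07 282.2 -18
```

```text
t 27.48 pos [ 0.4395 -0.1138  0.1572] q [-0.04  0.16 -0.36 -0.27 -1.14  0.37] F [-0.5  0.8  0.4] w 0.05
turn [ 0.8 -3.2 -0.8] shift(after turn) [0.0878 0.0029 0.0632] shift(now) [0.0842 0.0008 0.068 ]
```

move_arm(rows="0.8 -3.2 -0.8 0 0 0 0.05;0 0 0 0.044 0.0015 0.01 0.05;0 0 0 0.044 0.0015 0.02 0.05;0 0 0 0 0 0.033 0.05;0 0 0 0 0 0 0.05;0 0 0 0 0 0 0.05")

```text
t: 28.22
eef_pos: [0.451, -0.1762, 0.0711]
ee_rot: [-3.141, 0.314, -1.353]
force: [-0.7, 0.3, 0.6]
width: 0.0498
gripper_force: 0.0
```

```bash
python3 go.py .4501 -.1770 .014 282.2 -18
```

```text
t 28.23 pos [ 0.451  -0.1762  0.0711] q [-0.21  0.35 -0.34 -0.33 -1.04  0.62] F [-0.7  0.3  0.6] w 0.0498
turn [ 0.1 -0.   0.2] shift(after turn) [0.0182 0.0011 0.0541] shift(now) [0.0182 0.0011 0.0541]
```

move_arm(rows="0 0 0.2 0.006 0.001 0.018 0.045;0 0 0 0.006 0 0.018 0.045;0 0 0 0.0055 0 0.016 0.045;0 0 0 0 0 0 0.045;0 0 0 0 0 0 0.045")

```text
t: 28.85
eef_pos: [0.4494, -0.1781, 0.0146]
ee_rot: [3.139, 0.315, -1.361]
force: [1.3, 0.1, 0.1]
width: 0.0451
gripper_force: 0.0
```

```bash
python3 go.py .4501 -.1770 .014 282.2 -18
```

```text
t 28.85 pos [ 0.4494 -0.1781  0.0146] q [-0.22  0.43 -0.37 -0.36 -0.94  0.67] F [1.3 0.1 0.1] w 0.0451
turn [ 0.1  0.1 -0.2] shift(after turn) [-0.0007 -0.0009  0.0009] shift(now) [-0.0007 -0.0009  0.0009]
```

move_arm(rows="0 0 -0.2 -0.0007 -0.0009 0.0006 0.03;0 0 0 0 0 0 0.01;0 0 0 0 0 0 0.005;0 0 0 0 0 0 0.005;0 0 0 0 0 0 0.005;0 0 0 0 0 0 0.005;0 0 0 0 0 0 0.005", squeeze=45)

```text
t: 29.72
eef_pos: [0.4502, -0.1769, 0.0145]
ee_rot: [3.141, 0.315, -1.357]
force: [1.3, 0.3, 2.6]
width: 0.0159
gripper_force: 44.4
```

```bash
python3 go.py .4501 -.1770 .014 282.2 -18;python3 go.py .59 -.034 .12 184.8 -18
```

```text
t 29.73 pos [ 0.4502 -0.1769  0.0145] q [-0.22  0.43 -0.37 -0.36 -0.94  0.67] F [1.3 0.3 2.6] w 0.0159
turn [0.1 0.  0. ] shift(after turn) [0.0002 0.0001 0.0004] shift(now) [0.0002 0.0001 0.0004]
t 29.73 pos [ 0.4502 -0.1769  0.0145] q [-0.22  0.43 -0.37 -0.36 -0.94  0.67] F [1.3 0.3 2.6] w 0.0159
turn [30.2  0.  92.7] shift(after turn) [-0.1765  0.1307 -0.0536] shift(now) [-0.1372 -0.1669 -0.0664]
```

move_arm(rows="0 0 0 -0.012 0 -0.037 0.005;0 0 0 -0.018 0 -0.055 0.005;0 0 0 -0.018 0 -0.055 0.005;0 0 0 -0.006 0 -0.018 0.005;3 0 9.27 0 0 0 0.005;3 0 9.27 0 0 0 0.005;3 0 9.27 0 0 0 0.005;3 0 9.27 0 0 0 0.005")

```text
t: 30.72
eef_pos: [0.4497, -0.1768, 0.1875]
ee_rot: [3.139, 0.314, -2.044]
force: [0.0, 0.3, -0.2]
width: 0.0151
gripper_force: 43.7
```

move_arm(rows="3 0 9.27 0 0 0 0.005;3 0 9.27 0 0 0 0.005;3 0 9.27 0 0 0 0.005;3 0 9.27 0 0 0 0.005;3 0 9.27 0 0 0 0.005;3 0 9.27 0 0 0 0.005;0 0 0 0 0 0 0.005;0 0 0 0 0 0 0.005")

```text
t: 31.72
eef_pos: [0.4499, -0.1766, 0.1878]
ee_rot: [3.14, 0.311, -3.042]
force: [-0.4, -0.7, -1.0]
width: 0.0157
gripper_force: 43.6
```

```bash
python3 go.py .5840 -.0345 .14 184.8 -18
```

```text
t 31.73 pos [ 0.4499 -0.1766  0.1878] q [ 0.01 -0.08 -0.65 -0.05 -0.69 -1.45] F [-0.4 -0.7 -1. ] w 0.0157
turn [ 0.4 -0.2  0.9] shift(after turn) [-0.1236  0.1303  0.0904] shift(now) [-0.1258  0.1279  0.0908]
```

move_arm(rows="0.4 -0.2 0.9 0 0 0 0.005;0 0 0 -0.0346 0.0326 0.0112 0.005;0 0 0 -0.0346 0.0326 0.0112 0.005;0 0 0 -0.0346 0.0326 0.0112 0.005;0 0 0 -0.0346 0.0325 0.0112 0.005;0 0 0 0 0 0 0.005;0 0 0 0 0 0 0.005")

```text
t: 32.6
eef_pos: [0.5845, -0.0358, 0.1873]
ee_rot: [-3.141, 0.313, -3.063]
force: [-0.3, -0.9, -0.5]
width: 0.0159
gripper_force: 44.0
```

```bash
python3 go.py .5840 -.0345 .10 184.8 -18; python3 - <<'E'
from h import *
im,d,P=cloud("wrist"); cv2.imwrite("pics/w9.png",im); np.savez("w9.npz",im=im,P=P)
E
```

```text
t 32.6 pos [ 0.5845 -0.0358  0.1873] q [ 0.32  0.08 -0.56  0.13 -0.63 -1.9 ] F [-0.3 -0.9 -0.5] w 0.0159
turn [-0.1 -0.1 -0.3] shift(after turn) [0.0274 0.0014 0.0829] shift(now) [0.0273 0.0014 0.0829]
```

View pics/w9.png

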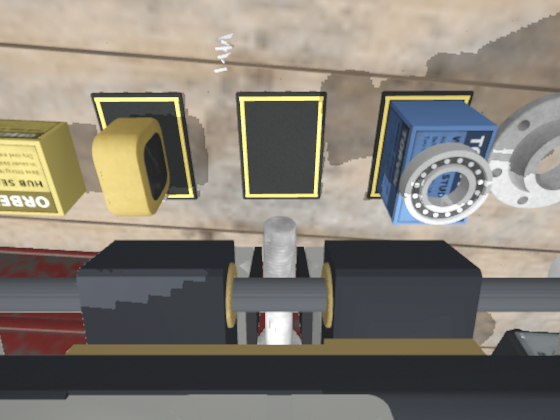

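```bash
python3 - <<'E'
from h import *
P=np.load("w9.npz")["P"]
for r in range(214,275,5):
    s=P[r,255:305]; s=s[(s[:,2]>.15)&(s[:,2]<.25)]; 
    if len(s): print(r,len(s),(s.mean(0)*1e3).round(1),"edges y",(s[:,1].min()*1e3).round(1),(s[:,1].max()*1e3).round(1))
E
```

```text
219 24 [561.5 -38.3 176.8] edges y -43.3 -33.3
224 31 [561.5 -38.1 180.7] edges y -44.5 -31.4
229 33 [561.6 -38.1 184.2] edges y -44.8 -31.1
234 33 [562.9 -38.  186. ] edges y -44.7 -30.7
239 34 [565.5 -38.  186.1] edges y -45.0 -30.8
244 33 [567.9 -37.6 186.4] edges y -44.4 -30.3
249 48 [572.1 -37.1 184.6] edges y -47.8 -26.1
254 49 [573.4 -36.8 186.4] edges y -47.6 -26.2
259 47 [575.1 -36.8 187.8] edges y -47.4 -26.8
264 47 [576.6 -36.6 189.3] edges y -47.2 -27.0
269 48 [578.4 -36.6 190.5] edges y -47.0 -27.6
274 48 [580.2 -36.4 191.8] edges y -46.9 -28.1
```

Bolt sits straight in the hand, tip at x = 561.5 mm as expected. I lower it between the tape and the carton.

move_arm(rows="0 0 -0.3 0 0.0014 0 0.005;0 0 0 0.012 0 0.037 0.005;0 0 0 0.012 0 0.037 0.005;0 0 0 0.012 0 0.037 0.005;0 0 0 0.006 0 0.019 0.005;0 0 0 0 0 0 0.005;0 0 0 0 0 0 0.005")

```text
t: 33.52
eef_pos: [0.5858, -0.0346, 0.0527]
ee_rot: [-3.14, 0.316, -3.059]
force: [-0.6, -0.3, -0.5]
width: 0.0158
gripper_force: 43.6
```

```bash
python3 go.py .5846 -.0344 .0185 184.8 -18
```

```text
t 33.52 pos [ 0.5858 -0.0346  0.0527] q [ 0.3   0.26 -0.8   0.34 -0.21 -2.11] F [-0.6 -0.3 -0.5] w 0.0158
turn [-0.1  0.1 -0. ] shift(after turn) [0.0117 0.0003 0.0321] shift(now) [0.0117 0.0004 0.0321]
```

move_arm(rows="0 0 0 0.004 0.0003 0.01 0.005;0 0 0 0.003 0 0.008 0.005;0 0 0 0.002 0 0.006 0.005;0 0 0 0.001 0 0.003 0.005;0 0 0 0 0 0 0.005;0 0 0 0 0 0 0.005")

```text
t: 34.28
eef_pos: [0.5858, -0.0351, 0.0267]
ee_rot: [3.137, 0.309, -3.058]
force: [1.1, -0.6, -1.7]
width: 0.0154
gripper_force: 43.6
```

```bash
python3 go.py .5846 -.0344 .0185 184.8 -18
```

```text
t 34.27 pos [ 0.5858 -0.0351  0.0267] q [ 0.24  0.31 -0.9   0.6  -0.08 -2.32] F [ 1.1 -0.6 -1.7] w 0.0154
turn [ 0.3 -0.3 -0. ] shift(after turn) [0.0036 0.0008 0.0074] shift(now) [0.0036 0.0008 0.0075]
```

move_arm(rows="0 0 0 0.0012 0.0004 0.0025 0.005;0 0 0 0.0012 0.0002 0.0025 0.005;0 0 0 0.0006 0 0.0015 0.005;0 0 0 0 0 0 0.005;0 0 0 0 0 0 0.005")

```text
t: 34.9
eef_pos: [0.5851, -0.0356, 0.021]
ee_rot: [3.134, 0.304, -3.058]
force: [0.3, -0.9, -1.0]
width: 0.0156
gripper_force: 43.6
```

```bash
python3 go.py .5846 -.0344 .0185 184.8 -18
```

```text
t 34.9 pos [ 0.5851 -0.0356  0.021 ] q [ 0.25  0.32 -0.89  0.56 -0.08 -2.29] F [ 0.3 -0.9 -1. ] w 0.0156
turn [ 0.5 -0.6 -0. ] shift(after turn) [0.0012 0.0012 0.0023] shift(now) [0.0011 0.0012 0.0023]
```

move_arm(rows="0 0 0 0.0004 0.0012 0.0012 0.005;0 0 0 0.0004 0 0.0012 0.005;0 0 0 0 0 0 0.005;0 0 0 0 0 0 0.005")

```text
t: 35.4
eef_pos: [0.5853, -0.0345, 0.0193]
ee_rot: [3.132, 0.303, -3.058]
force: [-0.6, -0.1, 0.3]
width: 0.0159
gripper_force: 44.1
```

```bash
python3 go.py .5846 -.0344 .0185 184.8 -18; python3 - <<'E'
from h import *
im,d,P=cloud("wrist"); cv2.imwrite("pics/w10.png",im)
for r in range(190,275,6):
    s=P[r,240:330]; s=s[(s[:,2]>.005)&(s[:,2]<.05)&(abs(s[:,1]+.034)<.012)]
    if len(s): print(r,len(s),(s.mean(0)*1e3).round(1),(s[:,2].max()*1e3).round(1))
E
```

```text
t 35.4 pos [ 0.5853 -0.0345  0.0193] q [ 0.25  0.32 -0.88  0.55 -0.08 -2.28] F [-0.6 -0.1  0.3] w 0.0159
turn [ 0.5 -0.7 -0. ] shift(after turn) [0.0009 0.0002 0.0005] shift(now) [0.0009 0.0002 0.0005]
202 14 [555.5 -34.8   5.4] 5.9
208 24 [558.6 -33.9   5.3] 6.2
214 16 [561.6 -32.3   5.4] 5.7
220 34 [562.9 -35.7   8.7] 10.2
226 40 [563.3 -36.4  12.8] 15.2
232 36 [564.1 -35.5  16. ] 20.1
238 37 [566.9 -36.5  16.7] 20.3
244 38 [570.1 -35.9  16.7] 20.5
250 52 [573.1 -33.9  16.9] 20.7
256 56 [574.4 -33.6  19.4] 23.9
262 57 [575.6 -33.3  22. ] 29.6
268 59 [577.3 -33.2  24. ] 35.3
274 62 [577.8 -32.7  27.1] 40.4
```

move_arm(rows="0 0 0 0.0003 0 0.0007 0.005;0 0 0 0 0 0 0.005;0 0 0 0 0 0 0.018;0 0 0 0 0 0 0.022;0 0 0 0 0 0 0.028;0 0 0 0 0 0 0.034;0 0 0 -0.003 0 -0.009 0.034;0 0 0 -0.006 0 -0.018 0.034")

```text
t: 36.45
eef_pos: [0.5852, -0.0345, 0.0465]
ee_rot: [3.131, 0.3, -3.058]
force: [-0.5, -0.1, 0.7]
width: 0.0339
gripper_force: 0.0
```

move_arm(rows="0 0 0 -0.01 0 -0.032 0.034;0 0 0 -0.015 0 -0.046 0.034;0 0 0 -0.018 0 -0.055 0.034;0 0 0 0 0 0 0.034;0 0 0 0 0 0 0.034")

```text
t: 37.08
eef_pos: [0.587, -0.0361, 0.1867]
ee_rot: [3.131, 0.302, -3.059]
force: [-0.2, -0.1, 1.0]
width: 0.0342
gripper_force: 0.0
```

```bash
python3 - <<'E'
from h import *
s=arm.get_state(); print(s["eef_pos"],s["ee_rot"],s["q"].round(2))
im,d,P=cloud("wrist"); np.savez("w11.npz",im=im,P=P);t,_,_=cloud("top");np.savez("t11.npz",im=t)
t=cv2.resize(t[150:290,200:400],(560,392),interpolation=cv2.INTER_CUBIC)
cv2.imwrite("pics/f.png",cv2.resize(np.vstack([im[:210],t]),(560,600)))
E
```

```text
[ 0.58703537 -0.03610593  0.18673122] [ 3.13125885  0.30229627 -3.05885023] [ 0.31  0.09 -0.54  0.09 -0.65 -1.86]
```

View pics/f.png

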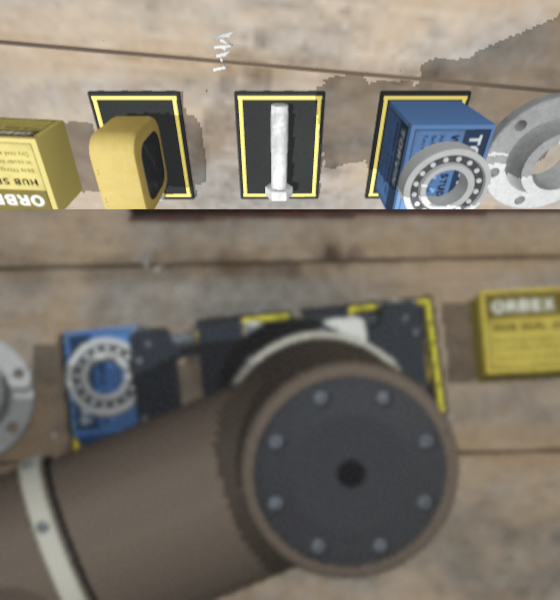

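Bolt lies straight on the middle pad, tip to the front. I back the arm off and measure everything from the top camera.

move_arm(rows="0 0 0 0 0 -0.04 0.034;0 0 0 0.05 0 -0.02 0.034;0 0 0 0.055 0 0 0.034;0 0 0 0.055 0 0 0.034;0 0 0 0.03 0.03 0 0.034;0 0 0 0 0.055 0 0.034;0 0 0 0 0.06 0 0.034;0 0 0 0 0.06 0 0.034")

```text
t: 38.17
eef_pos: [0.3702, 0.1524, 0.189]
ee_rot: [3.132, 0.302, -3.057]
force: [2.2, -0.1, -0.1]
width: 0.0342
gripper_force: 0.0
```

move_arm(rows="0 0 0 0 0.06 0 0.034;0 0 0 0 0.06 0 0.034;0 0 0 0 0.06 0 0.034;0 0 0 0 0.06 0 0.034;0 0 0 0 0 0 0.034;0 0 0 0 0 0 0.034")

```text
t: 38.92
eef_pos: [0.367, 0.3838, 0.199]
ee_rot: [3.132, 0.262, -3.036]
force: [-0.3, 0.3, -0.0]
width: 0.0342
gripper_force: 0.0
```

```bash
python3 - <<'E'
from h import *
print(arm.get_state()["eef_pos"])
im,d,P=cloud("top"); cv2.imwrite("pics/t12.png",cv2.resize(im[150:290,200:400],(800,560),interpolation=cv2.INTER_CUBIC))
z=P[...,2]
for n,P in(("top",P),("w11",np.load("w11.npz")["P"])):
  z=P[...,2]
  for k,cx,cy,hx,hy,a,b in(("bearing",.594,.088,.06,.045,.075,.1),("carton",.594,.088,.06,.045,.055,.075),("tape",.6146,-.1528,.06,.04,.06,.08),("bolt",.6042,-.0325,.06,.022,.0095,.04),("yc",.63,-.27,.06,.07,.035,.06)):
    q=P[(z>a)&(z<b)&(abs(P[...,0]-cx)<hx)&(abs(P[...,1]-cy)<hy)]
    if len(q)>20: r=cv2.minAreaRect((q[:,:2]*1000).astype(np.float32)); print(n,k,len(q),np.round(r[0],1),np.round(r[1],1),round(r[2],1))
E
```

```text
[0.36700619 0.38381488 0.19895233]
top bearing 473 [592.4  86.8] [60.3 61.8] 89.4
top carton 549 [592.3  87.1] [86.1 60.3] 4.5
top tape 451 [ 613.4 -153.1] [69.  35.7] 6.1
top bolt 274 [603.8 -31.1] [101.9  41.5] 2.2
top yc 1360 [ 630.1 -269.8] [ 71.4 101.1] 1.6
w11 bearing 4323 [592.7  87. ] [62.7 62.1] 26.8
w11 carton 4861 [592.5  86.9] [86.  62.2] 4.7
w11 tape 3800 [ 613.5 -152.4] [67.8 34.7] 4.3
w11 bolt 1731 [603.3 -34. ] [84.1 24.2] 5.0
w11 yc 4387 [ 629.4 -243.9] [71.8 51. ] 1.1
```

View pics/t12.png

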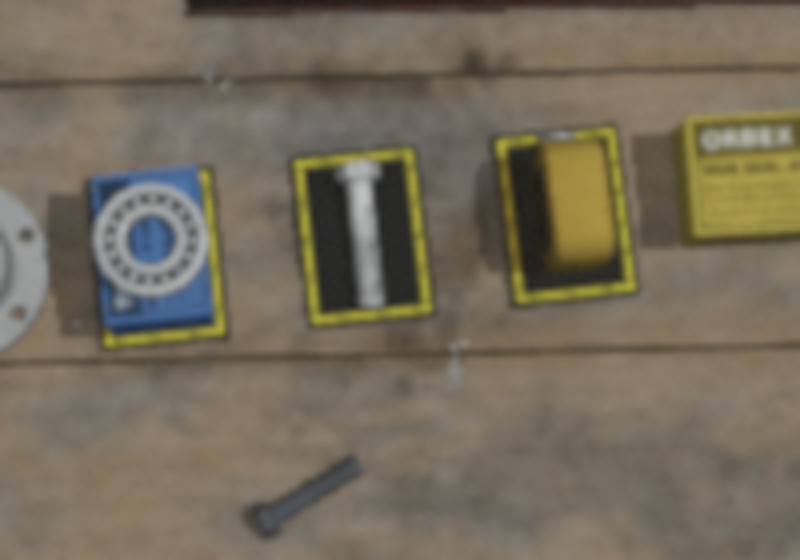

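All four parts are within about 2 mm of their targets and square to their pads. The flange, yellow carton and dark bolt have not moved.

```bash
python3 -c "
from station import arm
print(arm.job_done())"
```

```text
the job is handed in; nothing more can be done
None
```

The job is handed in at about 39 s: blue carton with the small bearing on top on the left pad, tape measure upright on the right pad, silver bolt on the middle pad, all measured within about 2 mm of centre; no verdict was returned.

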